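# Hold the spring clip open over the yellow sowing card

## Task

Squeeze open the orange spring clip that bites the front board of the pine seed box, lift it off freely, and bring it over the yellow sowing card in the rack. Lower it straight down between the cards until its gaping jaws straddle the middle of the yellow card's top edge, a good 2 cm down, one jaw each side and square to it, touching no card. Finish there still gripping the clip and holding it wide open, so that I can slip a seed packet in before it bites, and leave everything else on the bench where it stands.

Things in the scene. Friction and masses are not known exactly. Their poses are not given: they have to be found in the camera images.
- clip_grip (a point): Orange nylon spring clip like a big clothes peg, 117 mm long, 24 wide, 65 g: handles up, jaws down, biting the box's front board. Point midway between the handles, 34 mm above the pivot pin: squeeze here from above, along x. Axes (fixed to arm A): x across handles and jaws, y along the pin, z up. Handles span 26 mm above to 30 below this point; outer width here 47 mm biting (55 at top), 34 open.
- clip_arm (a joint): opening of the clip, rad: about 0 biting the 8 mm board, 0.364 wide open (firm stop, the handles' flat outer faces then parallel), -0.15 quite shut. Gap at the jaw tips: 8 mm + 57 mm per rad, 28 mm wide open, when the jaws measure 49 mm over their outsides. Sprung shut: at clip_grip 6 N on each handle begins to open it, 11 N holds it wide open, 20 N is ample.
- jaw_a (a point): tip of arm A's jaw (on the -x side): lower end of its inner, biting face, mid-width, black pad; 91 mm below clip_grip while it bites the board, 90 mm when open. The throat between the jaws is 50 mm deep.
- jaw_b (a point): tip of arm B's jaw, likewise, on the +x side. As the clip is squeezed evenly each arm turns up to 0.18 rad about the pin, A and B opposite ways; axes given for A's points lean with arm A.
- seed_box: open pine box, 170 (x) by 240 (y) by 100 mm high, 8 mm boards, fixed; origin under its centre, z up. The clip stands upright and square on the top edge of the front (-x) board, whose mid-plane is 81 mm on the -x side of the origin; clip_grip is then 163 mm above the bench. The jaws reach 28 mm below the board's top: lift straight up at least 40 mm to clear it.
- card_yellow: yellow stiff plastic sowing card standing upright in the rack, 4 mm thick (x), 96 mm wide (y), its top edge 140 mm above the bench; origin at the middle of its lower edge in the groove, 14 mm above the bench; x square to its faces, y along its width, z up. It may stand in any of the rack's three grooves, and is held fast.
- yellow_top (a point): middle of the yellow card's top edge (axes as the card's)
- card_red: red card of the same size in another groove, axes and origin alike; not to be pushed on
- card_blue: blue card of the same size in another groove, axes and origin alike; not to be pushed on
- rack: grooved pine block, 150 (x) by 120 (y) by 36 mm high, fixed; origin under its centre. Three grooves along y at x = -40, 0 and +40 mm hold the cards, all parallel.
- caddy: green compost caddy with hinged lid, 180 by 200 mm, 190 mm high without its lid; bystander at the back right; origin under its centre
- pot: blue glazed plant pot with a small lettuce, 126 mm across, 105 mm high; bystander at the back; origin under its centre
- dish: small glass dish, 90 mm across, 26 mm high; bystander at the back; origin under its centre
- sprayer: white spray bottle with green trigger lever, 76 mm across, 222 mm high; bystander on the left; origin under its centre
- garden_fork: steel hand fork with wooden handle, 290 mm long, lying along its x; bystander at the back left; origin under its middle
There are look-alikes about, which are no part of the job. Of the things that look like the part that bears clip_grip, the smaller one is meant.

How it is judged:
On the way:
1. the clip is squeezed open and lifted clear above the seed box's board (value of joint clip_arm above 0.2 rad and z of clip_grip in the frame of seed_box above 0.198 m and contact force between the fingers and clip above 3 N), for 0.2 s.
At the end, for the whole second after the job is handed in: The fingers hold the clip, still and at least 0.29 rad open; its jaw tips lie either side of the yellow card, 3 mm or more off its mid-plane, 14 mm or more below its top edge, within 30 mm of the edge's middle; pin within 0.25 rad of the edge; no card, rack or box touched (under 0.3 N) (value of joint clip_arm above 0.29 rad and ((x of jaw_a in the frame of card_yellow below -0.003 m and x of jaw_b in the frame of card_yellow above 0.003 m) or (x of jaw_b in the frame of card_yellow below -0.003 m and x of jaw_a in the frame of card_yellow above 0.003 m)) and z of each of jaw_a, jaw_b in the frame of yellow_top below -0.014 m and y of jaw_a in the frame of yellow_top between -0.03 and 0.03 m and y of jaw_b in the frame of yellow_top between -0.03 and 0.03 m and angle between the y axis of clip_grip and the y axis of card_yellow, either way round below 0.25 rad and contact force between the fingers and clip above 3 N and contact force between clip and card_yellow below 0.3 N and contact force between clip and card_red below 0.3 N and contact force between clip and card_blue below 0.3 N and contact force between clip and rack below 0.3 N and contact force between clip and seed_box below 0.3 N and linear speed of clip below 0.03 m/s); the arm keeps its last pose, push and grip.
It fails at once if the clip is dragged off the board without being opened (value of joint clip_arm below 0.05 rad and z of clip_grip in the frame of seed_box between 0.173 and 0.189 m and horizontal distance between clip_grip and seed_box below 0.13 m).
It fails at once if a card or the rack is pushed hard (over 8 N) (contact force between any of card_yellow, card_red, card_blue, rack and anything else above 8 N).
It fails at once if a bystander is moved by more than 20 mm (distance of any of caddy, pot, dish, sprayer, garden_fork from where it was at the start of the episode above 0.02 m).
It also fails if it takes over 38 s, if anything falls off the work surface, if the arm or the gripper's body presses on something with over 40 N, if the wrist force passes 120 N, or if a joint passes its speed limit or range.

## Robot

A 7-joint arm with a two-finger parallel gripper is mounted at the origin on the work surface. World frame = base frame: x ahead of the robot, y to its left, z up, the work surface at z = 0. Lengths are in m, angles in rad, forces in N, time in s.
With the tool pointing down it reaches from about 0.425 to 0.875 m from the base axis. Payload 4.7 kg.
Tool frame: the origin (TCP) lies on the front face of the gripper's body, between the roots of the fingers; the fingertips stand 70 mm ahead of it and the grasp point (between the pads) lies 51 mm ahead of it; z points along the fingers, y is the line along which they close (so a half turn about z gives the same grasp; the last joint's range is limited). The gripper opens to 87 mm and grips with 3 to 60 N. Pads are 19 mm wide; open, the fingers measure 117 mm over their backs; the gripper's body (75 mm by 190 mm) begins 51 mm behind the grasp point.
Start: joints at [-1.257, 0.321, -0.07, 1.45, 0.023, 1.371, -0.057], TCP at [0.192, 0.621, 0.292] pointing down, gripper open.
Joint ranges: [-2.86, 2.86], [-0.3, 2.09], [-1.38, 1.24], [0.06, 2.45], [-1.56, 4.7], [0.09, 2.05], [-2.69, 2.69]. Speed limits (rad/s): [2.57, 2.57, 3.14, 3.14, 3.14, 3.14, 3.14].

## Interface

Orientations are given as a unit quaternion [w, x, y, z].
In Python, from bench import bot gives the robot as it stands.
- The arm moves only by the tool play_rows, never from a script. Its argument "plan" is a list of rows, each an object with "gripper": the closure, from 0 (fully open) to 1 (shut); "offset": the shift along the tool's x, y, z in units of 30 mm (1.0 is 30 mm), a list of three; "delta_rot": the turn, a rotation vector about the tool's x, y, z in units of 6 degrees (1.0 is 6 degrees), a list of three. A call has 1 to 20 rows; each row is the pose to reach, as a shift and turn from the pose commanded when the call began, along the tool's axes at that moment; what a row does not reach only later rows make up. A row lasts 1/8 s, in which the tool goes at most 62.5 mm and 10.7 degrees, less where a joint would pass 70% of its speed; a pose out of reach is approached as far as the arm can. A call with a gripper value outside its range is refused whole. The fingers move at their own pace and stop on an object; "force" is the grip in N (left out, the last holds). Time passes only in rows, so rows that repeat a pose let the fingers close. It gives the time, the measured TCP pose, the force, the opening and the grip force at its end, in the units of the state.
- bot.state(): the state, without advancing time (a new reading comes with each control period).
- bot.get_image(name): name is "scene" or "top" or "wrist"; returns a dict with "frame" (480x640x3 uint8, red, green, blue), "fov_y" (degrees; the focal length in pixels is half the picture's height over the tangent of half this angle, whatever the lens; pixels are square), "cx", "cy" (the principal point, pixels), "R" (3x3) and "t" (3): a world point X has camera coordinates R X + t. Camera axes: x right, y down, z forward; pixel columns grow to the right and rows downward; lengths in m; the calibration is good to about 2 mm. A picture is of the moment at which its call begins. There is no depth.
- bot.finish_job(): hands the job in; it is judged then, once.
The state is a dict: "time": time; "joint_positions": joint angles; "qvel": joint speeds; "effort": joint torques, N m; "tool_pos": TCP position; "orientation": TCP orientation; "ft_force": force on the tool from outside, world axes, zero at the start; "wrist_torque": the same for the moment, N m; "gripper_width": opening from 0.0 (shut) to 1.0 (fully open); "finger_force": force on a finger pad.
Only numpy, scipy, OpenCV 4.12 (cv2) and the standard library are available. Lean on these libraries where they do the work, as an engineer would, in place of code of your own. Each camera call takes 0.05 s, during which the arm holds its last target. There are 200 camera calls.

## Working session

There is one attempt and no reset: what is moved stays moved. The work goes in short steps, Python scripts to look and compute and a tool call to move; the robot and the scene stay as the last step left them, time stands still between calls to the robot, and variables do not carry over. Pictures are saved under pics/ and viewed, at most 10 in all, crops included, and the job is handed in when it is done.

Besides the shell and the picture viewer there is one more tool, called by a JSON object that holds its "fn" and its "kwargs", one argument or row to a line. play_rows: Moves the arm, as the interface text tells. Its arguments: {"type":"object","properties":{"plan":{"type":"array","items":{"type":"object","properties":{"gripper":{"type":"number"},"offset":{"type":"array","items":{"type":"number"}},"delta_rot":{"type":"array","items":{"type":"number"}}}}},"force":{"type":"number"}},"required":["plan"]}

```bash
mkdir -p pics
cat > h.py <<'E'
import numpy as np, cv2
from bench import bot
def grab(n,fn):
    d=bot.get_image(n); cv2.imwrite('pics/'+fn+'.png',d['frame'][:,:,::-1]); np.savez('pics/'+fn+'.npz',**d); return d
def load(fn): return dict(np.load('pics/'+fn+'.npz'))
def ray(d,u,v):
    f=240/np.tan(np.radians(d['fov_y'])/2); R=np.array(d['R']);t=np.array(d['t'])
    c=-R.T@t; r=R.T@np.array([(u-d['cx'])/f,(v-d['cy'])/f,1]); return c,r/np.linalg.norm(r)
def onz(d,u,v,z):
    c,r=ray(d,u,v); return c+r*(z-c[2])/r[2]
def proj(d,X):
    f=240/np.tan(np.radians(d['fov_y'])/2); p=np.array(d['R'])@np.array(X)+d['t']; return p[:2]/p[2]*f+[d['cx'],d['cy']]
def tri(a,b):
    (c1,r1),(c2,r2)=a,b
    s=np.linalg.lstsq(np.c_[r1,-r2],c2-c1,rcond=None)[0]; p,q=c1+s[0]*r1,c2+s[1]*r2
    return (p+q)/2,np.linalg.norm(p-q)
E
python3 - <<'E'
from h import *
for n in ['scene','top','wrist']:
    d=grab(n,n+'0'); c=-np.array(d['R']).T@d['t']; print(n,d['fov_y'],c.round(3),d['R'][2])
print(bot.state())
E
```

```text
scene 44.87536438601198 [1.533 0.38  1.266] [-0.61734973 -0.24004757 -0.74917053]
top 42.98198457031219 [ 0.211 -0.016  1.776] [ 0.21218015  0.00197517 -0.97722857]
wrist 71.63283202592469 [0.115 0.645 0.384] [ 0.2783464  -0.08786142 -0.95645369]
{'time': 0.15, 'joint_positions': array([-1.2569198 ,  0.32165943, -0.07008936,  1.45141763,  0.02261743,
        1.37079957, -0.05689076]), 'qvel': array([-0.00128089, -0.00123206, -0.00187577, -0.00221399,  0.00097671,
        0.00017305,  0.00063869]), 'effort': array([-9.22894947e-05, -4.91790962e+01, -4.04614499e-01, -3.12883687e+01,
       -6.39508339e-02,  4.03956568e-02,  1.17704608e-04]), 'tool_pos': array([0.19189429, 0.62068793, 0.2913969 ]), 'orientation': array([-6.05657987e-05,  1.49306857e-01,  9.88790626e-01, -7.46254926e-04]), 'ft_force': array([-0.09263559, -0.38066717, -1.06716794]), 'wrist_torque': array([ 0.06532297,  0.03774598, -0.00366749]), 'finger_force': 0.0, 'gripper_width': 0.9992769942438746}
```

View pics/scene0.png

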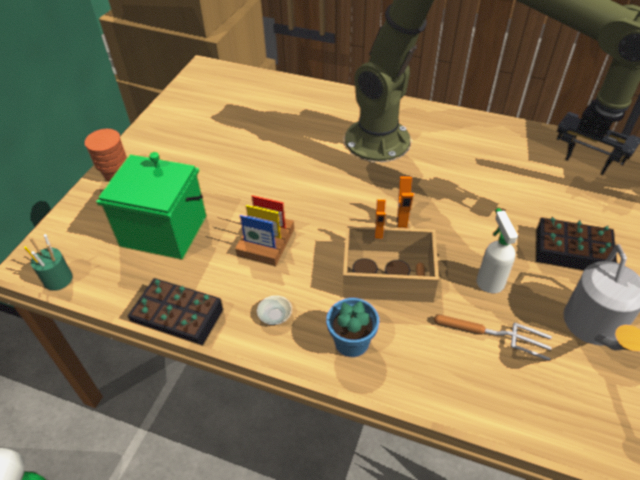

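View pics/top0.png

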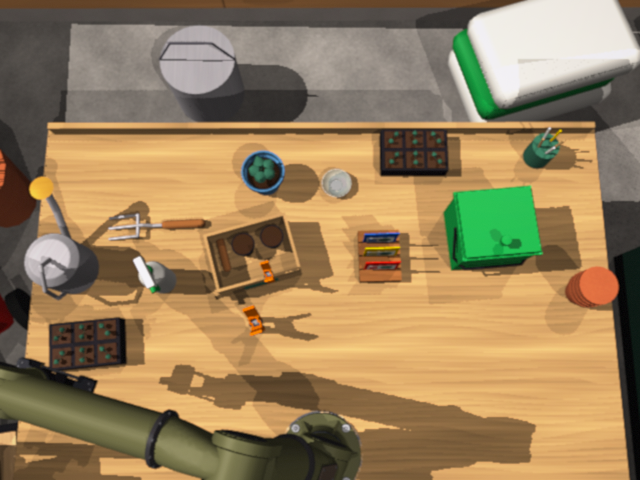

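The scene view shows two orange clips: a small one at about (380,218), and a taller one at (404,200). In the top view they are at (267,271), on the box's front board, and at (254,320), standing free. The one on the board that looks smaller fits the description. The cards are at about (262,218) in scene and (380,252) in top. I'll confirm this in an enlarged crop.

Run:
```python
from h import *
t=cv2.imread('pics/top0.png'); s=cv2.imread('pics/scene0.png')
a=cv2.resize(t[205:345,195:305],None,fx=3.6,fy=3.6,interpolation=cv2.INTER_CUBIC)[:504]
b=cv2.resize(t[222:292,350:410],None,fx=6,fy=6,interpolation=cv2.INTER_CUBIC)
o=np.zeros((504,800,3),np.uint8); o[:a.shape[0],:a.shape[1]]=a; o[:b.shape[0],400:760]=b[:504]
cv2.imwrite('pics/c1.png',o)
o=cv2.resize(s[160:310,230:450],None,fx=3.6,fy=3.6,interpolation=cv2.INTER_CUBIC); cv2.imwrite('pics/c2.png',o)
for n in ['top0','scene0']:
    d=load(n); h=cv2.cvtColor(d['frame'],cv2.COLOR_RGB2HSV)
    for c,lo,hi in [('orange',(7,200,120),(17,255,255)),('yellow',(22,150,120),(32,255,255)),('blue',(105,120,60),(125,255,255)),('red',(174,150,80),(180,255,255)),('red0',(0,180,80),(4,255,255))]:
        m=cv2.inRange(h,lo,hi); k,l,st,ce=cv2.connectedComponentsWithStats(m)
        print(n,c,[(st[i].tolist(),ce[i].round(1).tolist()) for i in range(1,k) if st[i,4]>12 and 200<ce[i][0]<450 and 160<ce[i][1]<340])
```

```text
top0 orange [([260, 261, 9, 5, 28], [263.9, 262.8]), ([367, 261, 13, 1, 13], [373.0, 261.0]), ([262, 267, 12, 16, 86], [267.7, 274.9]), ([243, 306, 12, 9, 50], [248.2, 308.8]), ([247, 313, 16, 23, 174], [255.0, 324.6])]
top0 yellow [([365, 246, 36, 5, 99], [381.2, 247.9])]
top0 blue [([364, 233, 35, 8, 115], [381.3, 234.9])]
top0 red []
top0 red0 [([365, 262, 35, 7, 98], [381.1, 263.2])]
scene0 orange [([399, 176, 15, 28, 268], [405.0, 187.3]), ([376, 200, 9, 16, 113], [380.4, 207.5]), ([398, 211, 11, 16, 143], [402.9, 218.7]), ([375, 224, 9, 14, 87], [378.9, 231.6])]
scene0 yellow [([245, 204, 36, 34, 162], [265.4, 212.8])]
scene0 blue [([242, 217, 32, 30, 295], [258.0, 224.4])]
scene0 red []
scene0 red0 [([253, 197, 30, 15, 204], [267.4, 203.3])]
```

View pics/c1.png

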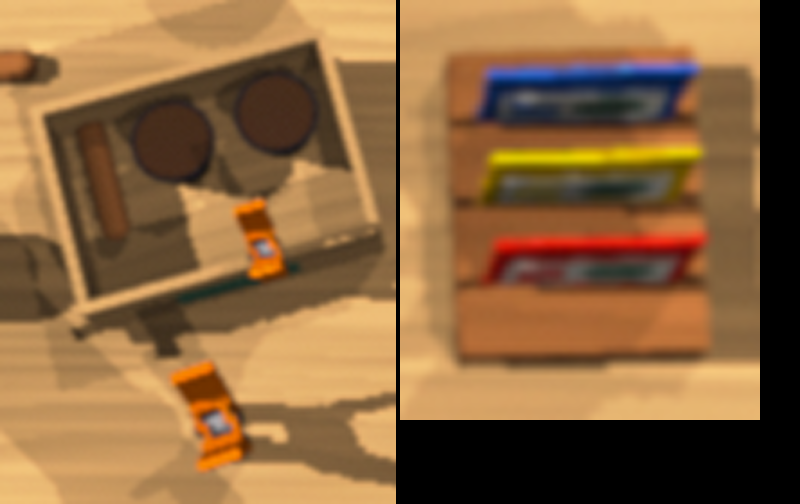

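View pics/c2.png

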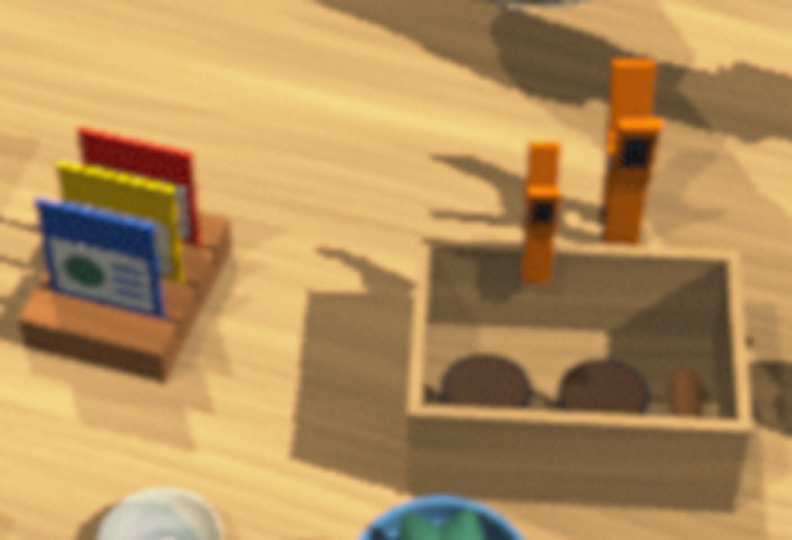

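The crops confirm it. The target is the small clip on the box's front board, at crop (260,240) in top and (540,210) in scene. The larger one, top crop (215,420), stands free behind it. The yellow card is in the middle groove.

Run:
```python
from h import *
from scipy.optimize import least_squares
T,S=load('top0'),load('scene0')
c1=lambda u,v:(195+u/3.6,205+v/3.6); c1b=lambda u,v:(350+(u-400)/6,222+v/6); c2=lambda u,v:(230+u/3.6,160+v/3.6)
for nm,d,P in [('top',T,[c1(43,115),c1(318,38),c1(383,236),c1(76,322)]),('scene',S,[c2(752,432),c2(408,414),c2(424,240),c2(738,252)])]:
    W=[onz(d,u,v,.1) for u,v in P]; print(nm,np.round(W,4)[:,:2].tolist(),'mean',np.mean(W,0).round(4),'lens',[np.linalg.norm(W[i]-W[i-1]).round(3) for i in range(4)],
     'yaw(x axis)',[np.degrees(np.arctan2(*((a-b)[[1,0]]))).round(1) for a,b in [(W[1],W[2]),(W[0],W[3])]],'yaw from y',[(np.degrees(np.arctan2(*((a-b)[[1,0]])))-90).round(1) for a,b in [(W[0],W[1]),(W[3],W[2])]])
print('clip far top',onz(T,*c1(252,207),.189).round(4),'near top',onz(T,*c1(267,273),.189).round(4))
print('scene far(-x) arm top',onz(S,*c2(544,145),.189).round(4),'+x arm top',onz(S,*c2(543,188),.189).round(4))
# big clip tops: top view vs scene, triangulate
for n,a,b in [('big +x top',c1(193,372),c2(639,122)),('big -x top',c1(222,462),c2(633,60)),('small +x',c1(252,205),c2(543,188)),('small -x',c1(268,271),c2(544,145)),
   ('yel left(+y)',c1b(490,157),c2(178,188)),('yel right',c1b(702,152),c2(60,166)),('red L',c1b(497,245),c2(193,153)),('red R',c1b(705,239),c2(80,131)),('blue L',c1b(486,75),c2(158,225)),('blue R',c1b(697,70),c2(38,202))]:
    p,e=tri(ray(T,*a),ray(S,*b)); print(n,p.round(4),round(e,4))
for n,a,b in [('y',c1b(490,157),c1b(702,152)),('r',c1b(497,245),c1b(705,239)),('b',c1b(486,75),c1b(697,70))]:
    A,B=onz(T,*a,.14),onz(T,*b,.14); print(n,A.round(4),B.round(4),((A+B)/2).round(4),np.linalg.norm(A-B))
```

```text
top [[0.5935, 0.3183], [0.6559, 0.1037], [0.4975, 0.051], [0.4305, 0.2863]] mean [0.5444 0.1898 0.1   ] lens [np.float64(0.166), np.float64(0.224), np.float64(0.167), np.float64(0.245)] yaw(x axis) [np.float64(18.4), np.float64(11.1)] yaw from y [np.float64(16.2), np.float64(15.9)]
scene [[0.6036, 0.334], [0.6687, 0.1032], [0.507, 0.061], [0.4404, 0.287]] mean [0.5549 0.1963 0.1   ] lens [np.float64(0.17), np.float64(0.24), np.float64(0.167), np.float64(0.236)] yaw(x axis) [np.float64(14.6), np.float64(16.1)] yaw from y [np.float64(15.7), np.float64(16.4)]
clip far top [0.5039 0.144  0.189 ] near top [0.4549 0.132  0.189 ]
scene far(-x) arm top [0.4672 0.1379 0.189 ] +x arm top [0.5092 0.1495 0.189 ]
big +x top [0.3859 0.1898 0.1544] 0.0026
big -x top [0.3199 0.1673 0.1539] 0.0036
small +x [0.5057 0.1465 0.1845] 0.0042
small -x [0.4575 0.1339 0.1786] 0.0035
yel left(+y) [ 0.5523 -0.122   0.1383] 0.0055
yel right [ 0.5556 -0.2193  0.1325] 0.0065
red L [ 0.5121 -0.1257  0.1361] 0.0036
red R [ 0.5153 -0.2203  0.1321] 0.0051
blue L [ 0.5912 -0.1212  0.1372] 0.0046
blue R [ 0.5947 -0.2187  0.1315] 0.0053
y [ 0.5529 -0.1245  0.14  ] [ 0.5552 -0.2214  0.14  ] [ 0.5541 -0.1729  0.14  ] 0.0969506079038176
r [ 0.512  -0.1271  0.14  ] [ 0.5148 -0.2217  0.14  ] [ 0.5134 -0.1744  0.14  ] 0.094654231298031
b [ 0.5914 -0.1232  0.14  ] [ 0.5937 -0.2201  0.14  ] [ 0.5926 -0.1716  0.14  ] 0.09696513921418826
```

{"fn": "play_rows", "kwargs": {
  "plan": [
    {"gripper": 0,"offset": [-0.3,-0.3,-1.5],"delta_rot": [0,0,0]},
    {"gripper": 0,"offset": [-1,-0.9,-3],"delta_rot": [0,0,0.7]},
    {"gripper": 0.1,"offset": [-2.4,-2.1,-3.6],"delta_rot": [0,0,1.6]},
    {"gripper": 0.1,"offset": [-3.8,-3.4,-3.6],"delta_rot": [0,0,2.6]},
    {"gripper": 0.1,"offset": [-5.2,-4.6,-3.6],"delta_rot": [0,0,3.5]},
    {"gripper": 0.1,"offset": [-6.6,-5.9,-3.6],"delta_rot": [0,0,4.5]},
    {"gripper": 0.1,"offset": [-8,-7.1,-3.6],"delta_rot": [0,0,5.4]},
    {"gripper": 0.1,"offset": [-9.4,-8.3,-3.6],"delta_rot": [0,0,6.4]},
    {"gripper": 0.1,"offset": [-10.8,-9.6,-3.6],"delta_rot": [0,0,7.3]},
    {"gripper": 0.1,"offset": [-12,-10.7,-3.3],"delta_rot": [0,0,8.2]},
    {"gripper": 0.1,"offset": [-13,-11.5,-2.8],"delta_rot": [0,0,8.9]},
    {"gripper": 0.1,"offset": [-13.7,-12.1,-2.2],"delta_rot": [0,0,9.3]},
    {"gripper": 0.1,"offset": [-14,-12.4,-1.6],"delta_rot": [0,0,9.5]},
    {"gripper": 0.1,"offset": [-14,-12.4,-1.4],"delta_rot": [0,0,9.5]},
    {"gripper": 0.1,"offset": [-14,-12.4,-1.4],"delta_rot": [0,0,9.5]},
    {"gripper": 0.1,"offset": [-14,-12.4,-1.4],"delta_rot": [0,0,9.5]}
  ],
  "force": 25
}}

```text
time: 2.15
tool_pos: [0.4832, 0.143, 0.3349]
orientation: [0.0, 0.602, 0.798, 0.001]
ft_force: [0.3, 0.4, -0.2]
gripper_width: 0.9
finger_force: 0.0
```

Run:
```python
from h import *
d=grab('wrist','w1'); print(bot.state()); print(-np.array(d['R']).T@d['t'])
```

```text
{'time': 2.2, 'joint_positions': array([-0.75303185, -0.02270719,  0.40898955,  1.75442868,  0.00886263,
        1.40674491, -0.06715459]), 'qvel': array([ 0.00310448, -0.00150289,  0.00583398,  0.00063478,  0.00175703,
        0.0007526 , -0.00301736]), 'effort': array([-2.04789016e-03, -2.70621639e+01, -3.32926149e-01, -3.13207769e+01,
       -7.31832557e-02,  3.29228758e-02, -2.70776018e-04]), 'tool_pos': array([0.48331232, 0.14278362, 0.33493446]), 'orientation': array([2.26018378e-04, 6.02148136e-01, 7.98384121e-01, 6.05335548e-04]), 'ft_force': array([0.54692348, 0.30619295, 0.39983113]), 'wrist_torque': array([-0.04377116,  0.04897169,  0.01534033]), 'finger_force': 0.0, 'gripper_width': 0.9004670703549529}
[0.46101772 0.22055813 0.42756679]
```

View pics/w1.png

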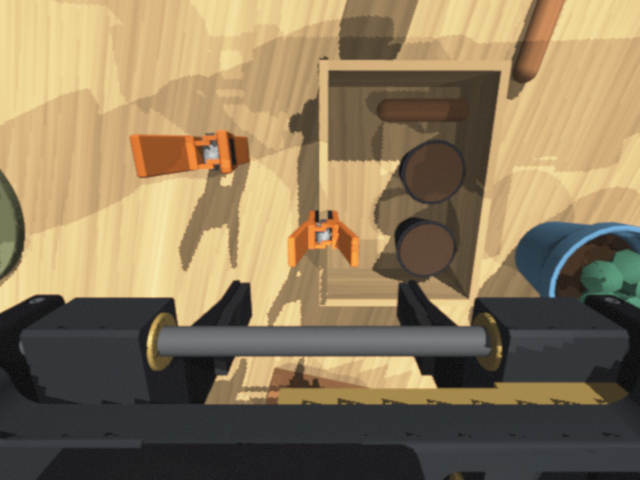

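The wrist view shows the small clip at about (323,240), with handle tops around (297,262) and (349,262). The box's front-board rim runs along column ~322 and the larger clip is at (190,155). The clip sits between the open fingers in x, so I'll enlarge the picture for exact positions.

Run:
```python
from h import *
d=load('w1'); f=d['frame'][:,:,::-1]
cv2.imwrite('pics/c3.png',cv2.resize(f[200:320,270:380],None,fx=5,fy=5,interpolation=cv2.INTER_CUBIC))
W=[onz(d,u,v,.1) for u,v in [(510,61),(472,299),(321,305),(320,59)]]
print(np.round(W,4)[:,:2].tolist(),np.mean(W,0),[np.linalg.norm(W[i]-W[i-1]).round(3) for i in range(4)])
print([(np.degrees(np.arctan2(*((a-b)[[1,0]])))-90).round(1) for a,b in [(W[0],W[1]),(W[3],W[2])]])
for n,p in [('L',(297,265)),('R',(350,265))]: print(n,onz(d,*p,.189).round(4))
```

```text
[[0.6002, 0.3318], [0.6605, 0.1085], [0.5049, 0.0565], [0.4386, 0.2871]] [0.55104062 0.19599055 0.1       ] [np.float64(0.168), np.float64(0.231), np.float64(0.164), np.float64(0.24)]
[np.float64(15.1), np.float64(16.1)]
L [0.4661 0.1286 0.189 ]
R [0.5051 0.1398 0.189 ]
```

View pics/c3.png

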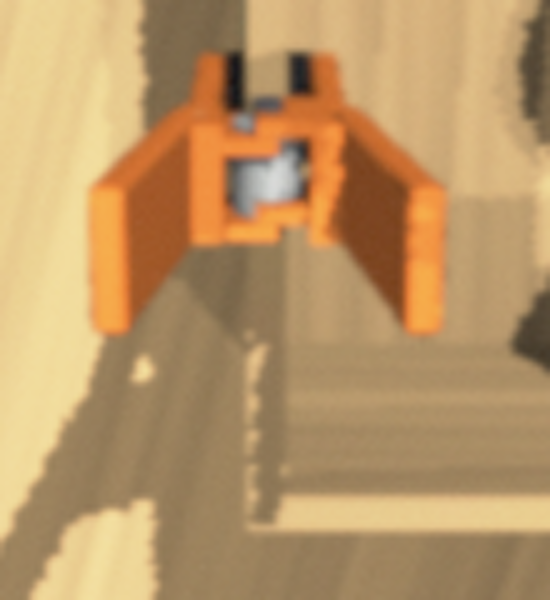

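The crop shows the handles' top faces. The left one spans crop (92..130,188..333) and the right one (408..443,188..331), symmetric about column ~268.

Run:
```python
from h import *
d=load('w1'); W=[onz(d,270+u/5,200+v/5,.189) for u,v in [(92,188),(95,333),(442,332),(443,188)]]
print(np.round(W,4).tolist(),[np.linalg.norm(W[i]-W[i-1]).round(4) for i in range(4)]); m=np.mean(W,0); print(m)
x=(W[2]-W[1]+W[3]-W[0]); y=(W[0]-W[1]+W[3]-W[2]); print(np.degrees(np.arctan2(x[1],x[0])),np.degrees(np.arctan2(y[1],y[0]))-90)
from scipy.spatial.transform import Rotation as R
s=bot.state(); q=s['orientation']; M=R.from_quat(np.r_[q[1:],q[0]]).as_matrix(); print(M.round(3)); 
print('units',(M.T@(np.r_[m[:2],.214]-s['tool_pos'])/.03).round(2))
```

```text
[[0.4544, 0.1479, 0.189], [0.4605, 0.1257, 0.189], [0.5116, 0.1405, 0.189], [0.5048, 0.1624, 0.189]] [np.float64(0.0524), np.float64(0.0231), np.float64(0.0532), np.float64(0.0229)]
[0.48283677 0.14411379 0.189     ]
16.068149968629264 16.346093011171575
[[-0.275  0.961  0.001]
 [ 0.961  0.275  0.001]
 [ 0.     0.001 -1.   ]]
units [ 0.05 -0.01  4.03]
```

{"fn": "play_rows", "kwargs": {
  "plan": [
    {"gripper": 0.1,"offset": [0,0,0.8],"delta_rot": [0,0,0]},
    {"gripper": 0.1,"offset": [0,0,1.6],"delta_rot": [0,0,0]},
    {"gripper": 0.1,"offset": [0,0,2.4],"delta_rot": [0,0,0]},
    {"gripper": 0.1,"offset": [0,0,3.0],"delta_rot": [0,0,0]},
    {"gripper": 0.1,"offset": [0,0,3.5],"delta_rot": [0,0,0]},
    {"gripper": 0.1,"offset": [0,0,3.8],"delta_rot": [0,0,0]},
    {"gripper": 0.1,"offset": [0,0,4.0],"delta_rot": [0,0,0]},
    {"gripper": 0.1,"offset": [0,0,4.0],"delta_rot": [0,0,0]}
  ],
  "force": 25
}}

```text
time: 3.2
tool_pos: [0.4834, 0.1416, 0.2142]
orientation: [-0.0, 0.603, 0.798, -0.0]
ft_force: [-0.1, 0.1, -0.1]
gripper_width: 0.895
finger_force: 0.0
```

{"fn": "play_rows", "kwargs": {
  "plan": [
    {"gripper": 1,"offset": [0,0,0],"delta_rot": [0,0,0]},
    {"gripper": 1,"offset": [0,0,0],"delta_rot": [0,0,0]},
    {"gripper": 1,"offset": [0,0,0],"delta_rot": [0,0,0]},
    {"gripper": 1,"offset": [0,0,0],"delta_rot": [0,0,0]},
    {"gripper": 1,"offset": [0,0,0],"delta_rot": [0,0,0]},
    {"gripper": 1,"offset": [0,0,0],"delta_rot": [0,0,0]},
    {"gripper": 1,"offset": [0,0,0],"delta_rot": [0,0,0]},
    {"gripper": 1,"offset": [0,0,0],"delta_rot": [0,0,0]}
  ],
  "force": 25
}}

```text
time: 4.2
tool_pos: [0.4834, 0.1416, 0.2142]
orientation: [-0.0, 0.603, 0.798, 0.0]
ft_force: [1.0, 0.2, 0.0]
gripper_width: 0.39
finger_force: 25.0
```

Run:
```python
from h import *
d=grab('wrist','w2'); s=bot.state(); print(s['gripper_width']*87,s['finger_force'],s['ft_force'],s['tool_pos'])
cv2.imwrite('pics/c4.png',cv2.resize(d['frame'][150:400,200:450,::-1],None,fx=2.2,fy=2.2))
```

```text
33.598997942241596 24.999398656800622 [-0.64722562  0.07394819 -0.13129873] [0.4833917 0.1415722 0.2142511]
```

View pics/c4.png

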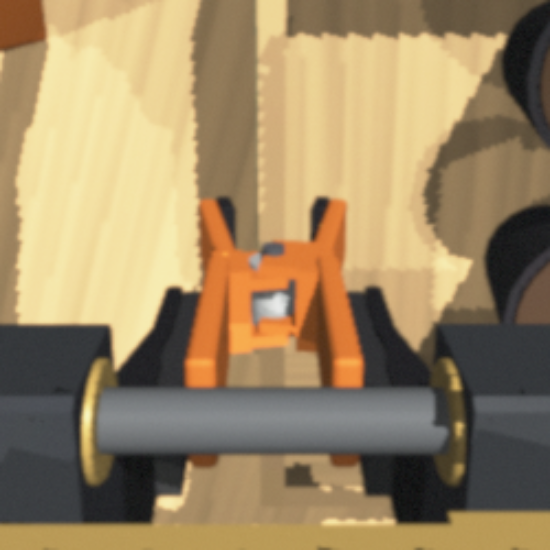

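The fingers are at 33.6 mm with 25 N, and the crop shows the handles parallel and the jaws gaping clear of the board at column ~270. I'll lift straight up, then carry it over to the card.

{"fn": "play_rows", "kwargs": {
  "plan": [
    {"gripper": 1,"offset": [0,0,-0.3],"delta_rot": [0,0,0]},
    {"gripper": 1,"offset": [0,0,-0.8],"delta_rot": [0,0,0]},
    {"gripper": 1,"offset": [0,0,-1.4],"delta_rot": [0,0,0]},
    {"gripper": 1,"offset": [0,0,-2.0],"delta_rot": [0,0,0]},
    {"gripper": 1,"offset": [0,0,-2.6],"delta_rot": [0,0,0]},
    {"gripper": 1,"offset": [0,0,-3.2],"delta_rot": [0,0,0]},
    {"gripper": 1,"offset": [0,0,-3.7],"delta_rot": [0,0,0]},
    {"gripper": 1,"offset": [0,0,-4.0],"delta_rot": [0,0,0]},
    {"gripper": 1,"offset": [0,0,-4.0],"delta_rot": [0,0,0]}
  ]
}}

```text
time: 5.38
tool_pos: [0.4836, 0.1416, 0.3348]
orientation: [0.0, 0.603, 0.798, 0.0]
ft_force: [0.0, -0.5, -0.3]
gripper_width: 0.389
finger_force: 25.0
```

{"fn": "play_rows", "kwargs": {
  "plan": [
    {"gripper": 1,"offset": [-0.3,0,0],"delta_rot": [0,0,0]},
    {"gripper": 1,"offset": [-0.9,0,0],"delta_rot": [0,0,0.2]},
    {"gripper": 1,"offset": [-1.7,-0.1,0],"delta_rot": [0,0,0.4]},
    {"gripper": 1,"offset": [-2.6,-0.1,0],"delta_rot": [0,0,0.6]},
    {"gripper": 1,"offset": [-3.5,-0.2,0],"delta_rot": [0,0,0.8]},
    {"gripper": 1,"offset": [-4.4,-0.2,0],"delta_rot": [0,0,1.0]},
    {"gripper": 1,"offset": [-5.3,-0.3,0],"delta_rot": [0,0,1.2]},
    {"gripper": 1,"offset": [-6.2,-0.3,0],"delta_rot": [0,0,1.4]},
    {"gripper": 1,"offset": [-7.1,-0.4,0],"delta_rot": [0,0,1.6]},
    {"gripper": 1,"offset": [-8,-0.4,0],"delta_rot": [0,0,1.8]},
    {"gripper": 1,"offset": [-8.9,-0.5,0],"delta_rot": [0,0,2.0]},
    {"gripper": 1,"offset": [-9.6,-0.5,0],"delta_rot": [0,0,2.2]},
    {"gripper": 1,"offset": [-10.2,-0.6,0],"delta_rot": [0,0,2.3]},
    {"gripper": 1,"offset": [-10.5,-0.6,0],"delta_rot": [0,0,2.4]},
    {"gripper": 1,"offset": [-10.7,-0.6,0],"delta_rot": [0,0,2.4]},
    {"gripper": 1,"offset": [-10.7,-0.6,0],"delta_rot": [0,0,2.4]},
    {"gripper": 1,"offset": [-10.7,-0.6,0],"delta_rot": [0,0,2.4]}
  ]
}}

```text
time: 7.5
tool_pos: [0.5537, -0.1713, 0.3342]
orientation: [-0.0, 0.698, 0.716, 0.0]
ft_force: [-0.3, -0.8, -0.5]
gripper_width: 0.387
finger_force: 25.0
```

Run:
```python
from h import *
d=grab('wrist','w3'); s=bot.state(); print(s['gripper_width']*87,s['finger_force'],s['ft_force'],s['tool_pos'],s['orientation'])
a=d['frame'][:,:,::-1]
cv2.imwrite('pics/c5.png',cv2.resize(a[100:400,120:520],None,fx=2,fy=2,interpolation=cv2.INTER_CUBIC))
```

```text
33.527253567212185 24.999452064803336 [-0.26322835  0.41802644 -0.63372546] [ 0.55370233 -0.17137012  0.33423545] [-1.90538459e-04  6.97818746e-01  7.16274331e-01  2.09115179e-04]
```

View pics/c5.png

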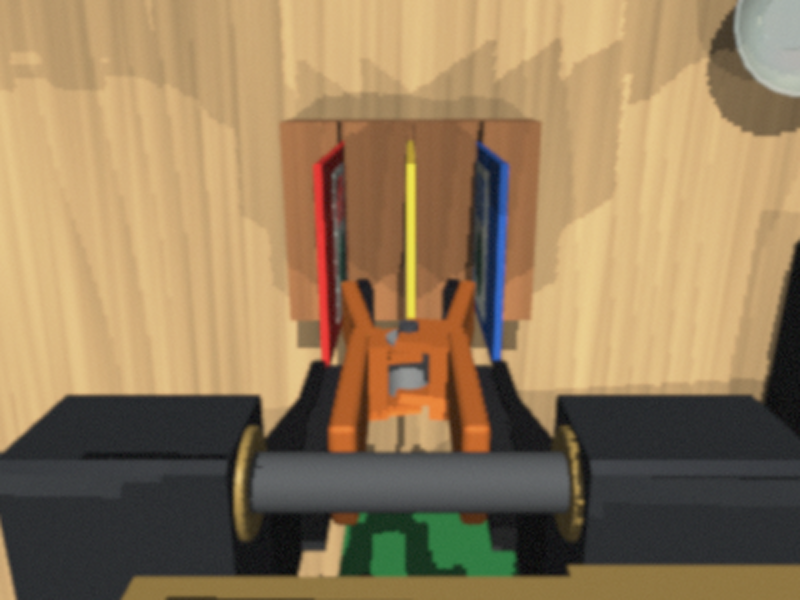

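The wrist view shows the yellow edge at column ~410 of the crop, running up to the clip's mid column (~408). Red is at (322..329,162..360) and blue at (503..497,163..358). The clip is well lined up, so next I'll work out the residuals.

Run:
```python
from h import *
d=load('w3'); P=lambda u,v,z=.14: onz(d,120+u/2,100+v/2,z)
for n,a,b in [('r',(322,162),(329,360)),('b',(503,163),(497,358)),('y',(411,161),(410.5,318))]:
    A,B=P(*a),P(*b); print(n,A.round(4),B.round(4),((A+B)/2).round(4),np.linalg.norm(A-B).round(4),np.degrees(np.arctan2(-(A-B)[0],(A-B)[1])).round(2))
# clip centre in same view: handle tops (z .310) and jaw inner pads (z .194)
print('handle L/R outer',P(329,430,.309).round(4),P(487,430,.309).round(4)); print('jaws near outer',P(343,284,.194).round(4),P(475,284,.194).round(4))
```

```text
r [ 0.5158 -0.1232  0.14  ] [ 0.5181 -0.2145  0.14  ] [ 0.5169 -0.1689  0.14  ] 0.0913 1.41
b [ 0.593  -0.1216  0.14  ] [ 0.5963 -0.2114  0.14  ] [ 0.5947 -0.1665  0.14  ] 0.0899 2.12
y [ 0.5538 -0.1218  0.14  ] [ 0.5555 -0.1927  0.14  ] [ 0.5546 -0.1573  0.14  ] 0.071 1.41
handle L/R outer [ 0.5377 -0.1566  0.309 ] [ 0.5691 -0.1558  0.309 ]
jaws near outer [ 0.5297 -0.161   0.194 ] [ 0.578  -0.1597  0.194 ]
```

{"fn": "play_rows", "kwargs": {
  "plan": [
    {"gripper": 1,"offset": [0,0.04,0.2],"delta_rot": [0,0,0]},
    {"gripper": 1,"offset": [0,0.04,0.5],"delta_rot": [0,0,0]},
    {"gripper": 1,"offset": [0,0.04,0.8],"delta_rot": [0,0,0]},
    {"gripper": 1,"offset": [0,0.04,1.1],"delta_rot": [0,0,0]},
    {"gripper": 1,"offset": [0,0.04,1.4],"delta_rot": [0,0,0]},
    {"gripper": 1,"offset": [0,0.04,1.7],"delta_rot": [0,0,0]},
    {"gripper": 1,"offset": [0,0.04,2.0],"delta_rot": [0,0,0]},
    {"gripper": 1,"offset": [0,0.04,2.3],"delta_rot": [0,0,0]},
    {"gripper": 1,"offset": [0,0.04,2.5],"delta_rot": [0,0,0]},
    {"gripper": 1,"offset": [0,0.04,2.6],"delta_rot": [0,0,0]},
    {"gripper": 1,"offset": [0,0.04,2.6],"delta_rot": [0,0,0]},
    {"gripper": 1,"offset": [0,0.04,2.6],"delta_rot": [0,0,0]},
    {"gripper": 1,"offset": [0,0.04,2.6],"delta_rot": [0,0,0]}
  ]
}}

```text
time: 9.18
tool_pos: [0.555, -0.1722, 0.2566]
orientation: [0.0, 0.698, 0.716, 0.0]
ft_force: [-0.1, 0.3, -0.6]
gripper_width: 0.383
finger_force: 25.0
```

Run:
```python
from h import *
d=grab('wrist','w4'); e=grab('scene','s4'); s=bot.state(); print(s['gripper_width']*87,s['finger_force'],s['ft_force'],s['tool_pos'],s['qvel'].round(4))
a=cv2.resize(d['frame'][150:400,220:420,::-1],(400,500),interpolation=cv2.INTER_CUBIC); b=cv2.resize(e['frame'][140:270,210:314,::-1],(400,500),interpolation=cv2.INTER_CUBIC)
cv2.imwrite('pics/c6.png',np.hstack([a,b]))
```

```text
33.80435026527636 24.99946145559079 [ 0.74689799 -0.52550336 -0.54630484] [ 0.55490412 -0.17216532  0.25645836] [-0.0005 -0.0003 -0.0003  0.0002  0.0018  0.0004 -0.0016]
```

View pics/c6.png

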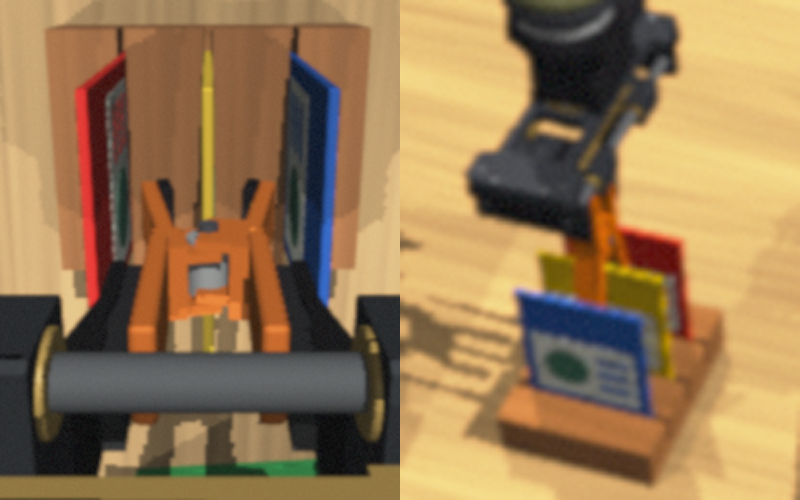

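The crop shows the yellow edge (column ~208) midway between the jaws (~150 and ~265), with clear gaps to red and blue. In the scene view the clip sits at the middle of the card, with one jaw on each side. The grip is steady at 25 N and the wrist force is near zero, so I'm handing it in.

```bash
python3 -c "
from bench import bot
print(bot.finish_job())"
```

```text
the job is handed in; nothing more can be done
None
```

I handed the job in with the clip gripped wide open at 25 N, its jaws straddling the middle of the yellow card about 24 mm down (worked out from the tool height) and clear of all three cards in the last pictures; the judge's result was not shown.

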